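Transfer stripped spool valves to the assembly rack in reverse order

TASK

The four valves from the gearbox stand in the strip-down rack (grey cups) in the order they came out, counted from the end with the upright steel plate. Move them to the empty black assembly rack in reverse order, so the last one out is the first to go back in: the valve nearest the end plate of the strip-down rack goes into the pocket farthest from the end plate of the assembly rack, and so on to the valve farthest from its end plate, which goes nearest the other end plate. Stand each upright on the floor of its own pocket, set it down gently, and do not drop or tip over any of them.

Things in the scene. Friction and masses are not known exactly. Their poses are not given: they have to be found in the camera images.
- valve_long: Long spool valve, the tallest: 90 mm high, three lands 24 mm in diameter at the foot, the middle and the top with 14 mm waists between; the top land, 36 mm long, is for gripping. Turned part of bright aluminium, about 0.14 kg, standing upright. Origin: centre of its underside; z up along its axis (yaw has no meaning). It stands loose in a cup, up to 5 mm off the cup's centre.
- valve_nosed: Nosed spool valve: 82 mm high, two lands 30 mm in diameter (waist 20 mm) up to 42 mm height, and above them a slim nose 12 mm in diameter and 40 mm long, to be gripped. Turned part of bright aluminium, about 0.14 kg, standing upright. Origin: centre of its underside; z up along its axis (yaw has no meaning). It stands loose in a cup, up to 5 mm off the cup's centre.
- valve_flanged: Flanged plug valve: 70 mm high, plain stem 20 mm in diameter on a foot flange 34 mm in diameter and 10 mm thick. Turned part of bright aluminium, about 0.14 kg, standing upright. Origin: centre of its underside; z up along its axis (yaw has no meaning). It stands loose in a cup, up to 5 mm off the cup's centre.
- valve_piston: Piston, the shortest and stoutest: 60 mm high, 34 mm in diameter all the way up, with one shallow groove 12 to 18 mm above the foot. Turned part of bright aluminium, about 0.14 kg, standing upright. Origin: centre of its underside; z up along its axis (yaw has no meaning). It stands loose in a cup, up to 5 mm off the cup's centre.
- cup_long: Cup of the strip-down rack in which the long spool valve stands at the start (its place in the row varies; all four cups look alike). Grey, square, open-topped, fixed; outside 58 x 58 mm, 18 mm high, inside 50 x 50 mm, floor 4 mm thick. Origin: centre of its underside, 4 mm above the table, so the valve's foot is 8 mm above the table. Axes as the strip-down rack's.
- cup_nosed: Cup of the strip-down rack in which the nosed spool valve stands at the start (its place in the row varies; all four cups look alike). Grey, square, open-topped, fixed; outside 58 x 58 mm, 18 mm high, inside 50 x 50 mm, floor 4 mm thick. Origin: centre of its underside, 4 mm above the table, so the valve's foot is 8 mm above the table. Axes as the strip-down rack's.
- cup_flanged: Cup of the strip-down rack in which the flanged plug valve stands at the start (its place in the row varies; all four cups look alike). Grey, square, open-topped, fixed; outside 58 x 58 mm, 18 mm high, inside 50 x 50 mm, floor 4 mm thick. Origin: centre of its underside, 4 mm above the table, so the valve's foot is 8 mm above the table. Axes as the strip-down rack's.
- cup_piston: Cup of the strip-down rack in which the piston stands at the start (its place in the row varies; all four cups look alike). Grey, square, open-topped, fixed; outside 58 x 58 mm, 18 mm high, inside 50 x 50 mm, floor 4 mm thick. Origin: centre of its underside, 4 mm above the table, so the valve's foot is 8 mm above the table. Axes as the strip-down rack's.
- strip_rack: Strip-down rack, fixed: dark steel plate 66 x 272 mm, 4 mm thick, carrying the four grey cups in a row. Origin: on the table, under the middle of the row; z up; y along the row towards the end with the upright steel plate (56 mm wide, 6 mm thick, 135 mm from the origin, top 45 mm above the table). Cup centres at y = +93, +31, -31, -93 mm, x = 0.
- assembly_rack: Assembly rack, fixed: black block 66 x 276 mm, 19 mm high; row of four empty pockets 50 x 50 mm, floors 5 mm above the table, 12 mm walls between. Origin: on the table under the middle of the row; z up; y along the row to the end with an upright steel plate (56 mm wide, 6 mm thick, 135 mm from the origin, top at 45 mm). Pocket centres at y = +93, +31, -31, -93 mm, x = 0. It may lie turned any way.
There are look-alikes about, which are no part of the job. Leave any brown look-alike of the valve_nosed alone. What is shaped like the valve_flanged but purple is not meant.

How it is judged:
By the outcome, as a careful person would: the job done as asked, in the order asked, and still so for the second after the job is handed in, with the robot touching nothing.
It also fails if it takes over 106 s, if anything falls off the work surface, if the arm or the gripper's body presses on something with over 40 N, if the wrist force passes 120 N, or if a joint passes its speed limit or range.

ROBOT

A 7-joint arm with a two-finger parallel gripper is mounted at the origin on the work surface. World frame = base frame: x ahead of the robot, y to its left, z up, the work surface at z = 0. Lengths are in m, angles in rad, forces in N, time in s.
With the tool pointing down it reaches from about 0.425 to 0.825 m from the base axis. Payload 3.6 kg.
Tool frame: the origin (TCP) lies at the very end of the fingers, on their centre line; the grasp point (between the pads) lies 19 mm behind it; z points along the fingers, y is the line along which they close (so a half turn about z gives the same grasp; the last joint's range is limited). The gripper opens to 85 mm and grips with 20 to 120 N. Pads are 22 mm wide; open, the fingers measure 114 mm over their backs; the gripper's body (76 mm by 85 mm) begins 54 mm behind the grasp point. The pads swing forward as they close: fully open they stand 13 mm farther back than shut.
Start: joints at [1.278, 0.615, -0.013, 1.423, 0.008, 1.103, -0.04], TCP at [0.171, -0.627, 0.231] pointing down, gripper open.
Joint ranges: [-3.12, 3.12], [-0.3, 2.06], [-1.34, 1.32], [0.26, 2.42], [-1.36, 4.5], [0.01, 1.98], [-2.84, 2.84]. Speed limits (rad/s): [2.79, 2.79, 3.14, 3.14, 3.14, 3.14, 3.14].

INTERFACE

Orientations are given as [roll, pitch, yaw] about the fixed x, y, z axes, in that order (R = Rz(yaw) Ry(pitch) Rx(roll)).
In Python, from bench import sense, read_camera, job_done, cut_out gives the robot as it stands.
- The arm moves only by the shell command python3 -m creep 'ROWS' [FORCE]. ROWS is a JSON object of lists of equal length, an entry for each row: "linear": the shift along the world's x, y, z in m, a list of three; "rot": the turn, a rotation vector about the world's x, y, z in units of 10 degrees (1.0 is 10 degrees), a list of three; "hand": the closure, from 0 (fully open) to 1 (shut). In form: {"linear": [[tx, ty, tz], ...], "rot": [[wx, wy, wz], ...], "hand": [hand, ...]}. A call has 1 to 20 rows; each row shifts and turns the commanded pose from where the row before left it; what a row does not reach is not made up. A row lasts 1/8 s, in which the tool goes at most 62.5 mm and 10.7 degrees, less where a joint would pass 70% of its speed; a pose out of reach is approached as far as the arm can. A call is refused whole if a number of a shift passes 0.0625 or a number of a turn 1, either way. A call with a gripper value outside its range is refused whole. The fingers move at their own pace and stop on an object; FORCE is the grip in N (left out, the last holds). Time passes only in rows, so rows that do not move let the fingers close. It gives the time, the measured TCP pose, the force, the opening and the grip force at its end, in the units of the state.
- sense(): the state, without advancing time (a new reading comes with each control period).
- read_camera(name): name is "side" or "top" or "wrist"; returns a dict with "pixels" (384x512x3 uint8, blue, green, red), "camera_matrix" (3x3 intrinsics, pixels), "dist_coeffs" ([k1, k2, p1, p2, k3] as OpenCV has them; the pictures are not rectified), "extrinsics" (4x4, takes a point from world to camera coordinates). Camera axes: x right, y down, z forward; pixel columns grow to the right and rows downward; lengths in m; the calibration is good to about 2 mm. A picture is of the moment at which its call begins. There is no depth.
- job_done(): hands the job in; it is judged then, once.
Trained networks look in the newest picture that a camera, given by its name, has taken for a name from the list of things; names that differ only in an ending like _2 or _b are one class to them, and where a whole thing is asked for, a point or a joint stands for the part that bears it (a point fixed in the world has none). Each returns a list of dicts, best first, with "p" (0 to 1); they miss things now and then, are a little off and sometimes report something else, mostly with a low value. They report only what shows in the picture. A call takes as long as a camera call. They do not tell look-alikes from the thing itself.
- cut_out(camera, label): "pixels" (384x512 bool, what is visible of it) and "xy" ([column, row] in pixels, amid what is visible of it).
The state is a dict: "t": time; "joint_positions": joint angles; "qvel": joint speeds; "joint_torque": joint torques, N m; "ee_pos": TCP position; "tcp_rot": TCP orientation; "force": force on the tool from outside, world axes, zero at the start; "wrist_torque": the same for the moment, N m; "finger_gap": finger opening in m; "grasp_force": force on a finger pad.
Only numpy, scipy, OpenCV 4.12 (cv2) and the standard library are available. Lean on these libraries where they do the work, as an engineer would, in place of code of your own. Each camera call takes 0.05 s, during which the arm holds its last target. There are 200 camera calls.

## Working session

There is one attempt and no reset: what is moved stays moved. The work goes in short steps, Python scripts to look and compute and a shell command to move; the robot and the scene stay as the last step left them, time stands still between calls to the robot, and variables do not carry over. Pictures are saved under pics/ and viewed, at most 14 in all, crops included, and the job is handed in when it is done.

```bash
mkdir -p pics; ls; python3 - <<'E'
from bench import *
import cv2,numpy as np
s=sense();print({k:np.round(v,3).tolist() for k,v in s.items()})
for n in("top","side"):
    c=read_camera(n);cv2.imwrite(f"pics/{n}0.png",c["pixels"])
    print(n,np.round(c["camera_matrix"],1).tolist(),np.round(c["dist_coeffs"],3),np.round(c["extrinsics"],3).tolist())
    for l in["valve_long","valve_nosed","valve_flanged","valve_piston","strip_rack","assembly_rack","cup_long"]:
        print(l,[(round(d["p"],2),np.round(d["xy"]).tolist(),int(d["pixels"].sum())) for d in cut_out(n,l)])
E
```

```text
pics
{'t': 0.0, 'joint_positions': [1.279, 0.616, -0.013, 1.425, 0.008, 1.103, -0.04], 'qvel': [-0.001, 0.002, -0.001, -0.001, -0.001, 0.001, -0.0], 'joint_torque': [0.0, -46.921, 0.259, -17.103, 0.01, 0.01, -0.0], 'ee_pos': [0.171, -0.626, 0.23], 'tcp_rot': [-3.139, 0.0, 0.266], 'force': [-0.403, -0.162, 0.583], 'wrist_torque': [0.064, 0.022, -0.035], 'grasp_force': 0.0, 'finger_gap': 0.086}
top [[397.4, 0.0, 254.2], [0.0, 397.4, 186.4], [0.0, 0.0, 1.0]] [-0.091  0.     0.     0.     0.   ] [[-0.023, -1.0, -0.005, 0.013], [-0.998, 0.023, -0.059, 0.502], [0.06, 0.004, -0.998, 1.047], [0.0, 0.0, 0.0, 1.0]]
valve_long [(0.41, [217.0, 188.0], 100)]
valve_nosed [(0.66, [161.0, 146.0], 160), (0.49, [147.0, 182.0], 135), (0.47, [156.0, 220.0], 141), (0.24, [155.0, 179.0], 289)]
valve_flanged [(0.67, [181.0, 229.0], 144), (0.47, [172.0, 187.0], 143)]
valve_piston [(0.72, [193.0, 187.0], 179)]
strip_rack [(0.91, [133.0, 183.0], 240)]
assembly_rack []
cup_long [(0.91, [221.0, 193.0], 424)]
side [[422.6, 0.0, 247.6], [0.0, 422.6, 189.9], [0.0, 0.0, 1.0]] [-0.135  0.     0.     0.     0.   ] [[-0.737, -0.675, -0.015, 0.389], [-0.41, 0.466, -0.784, 0.249], [0.537, -0.572, -0.62, 0.667], [0.0, 0.0, 0.0, 1.0]]
valve_long [(0.64, [228.0, 212.0], 448)]
valve_nosed [(0.94, [192.0, 298.0], 509), (0.92, [146.0, 266.0], 496), (0.9, [124.0, 238.0], 399)]
valve_flanged [(0.88, [176.0, 249.0], 412), (0.61, [223.0, 279.0], 445)]
valve_piston [(0.86, [199.0, 234.0], 555), (0.52, [148.0, 280.0], 651)]
strip_rack [(0.88, [131.0, 287.0], 437)]
assembly_rack [(0.95, [303.0, 164.0], 2186)]
cup_long [(0.56, [230.0, 230.0], 576)]
```

```bash
python3 - <<'E'
import cv2
t=cv2.imread("pics/top0.png");cv2.imwrite("pics/top0b.png",cv2.resize(t,(800,600),interpolation=3))
t=cv2.imread("pics/side0.png");cv2.imwrite("pics/side0b.png",cv2.resize(t,(800,600),interpolation=3))
E
```

```text
(no output)
```

View pics/top0b.png

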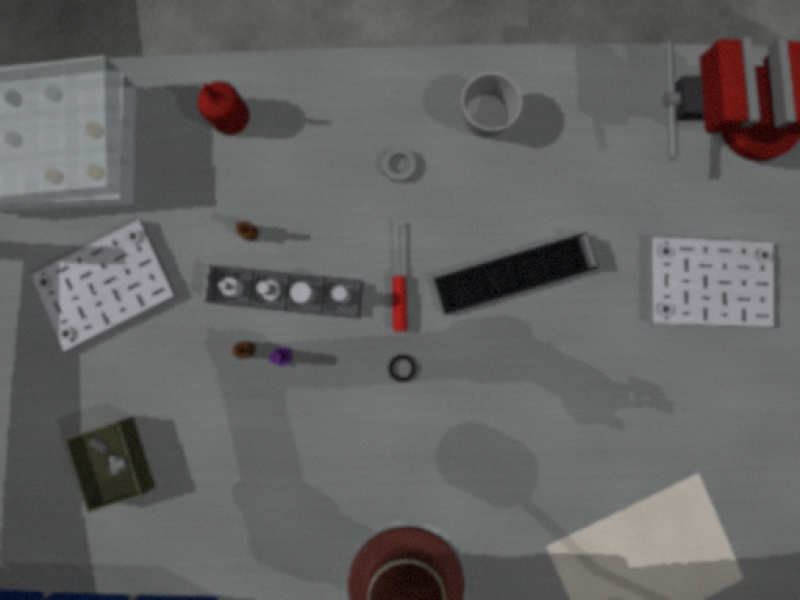

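View pics/side0b.png

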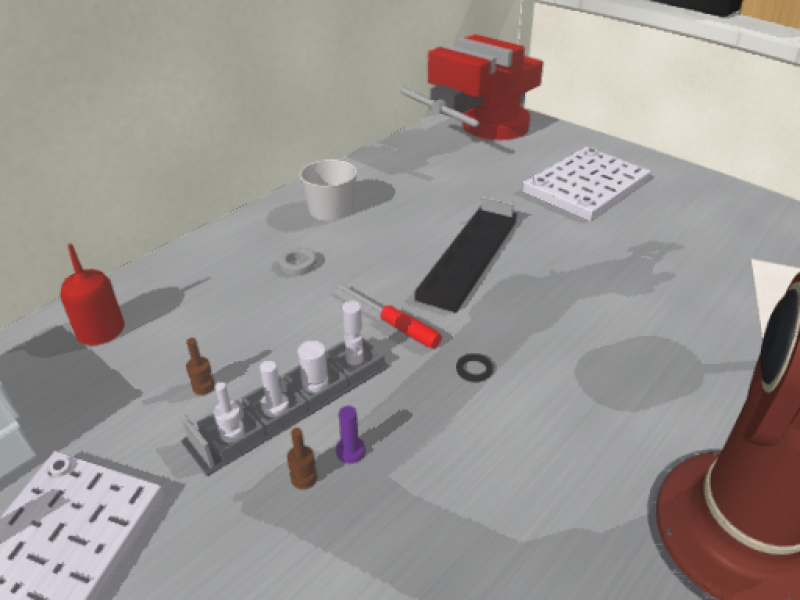

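Top view (native px): the strip rack's end plate is at the left (133,183). From it the row runs nosed (146,182), flanged (172,187), piston (193,187), long (217,188). The black rack lies around (330,174) with its end plate at the right (378,160). The look-alikes, brown nosed at (161,146) and (156,220) and purple flanged at (181,229), stand on the table outside the rack. The aluminium pieces in the grey cups are the ones meant.

```bash
cat >h.py <<'E'
from bench import *
import cv2,numpy as np
from scipy.optimize import minimize
a=np.linspace(0,2*np.pi,24,endpoint=False)
def cyl(d,z0,z1): return np.array([[d/2*np.cos(t),d/2*np.sin(t),z] for z in(z0,z1) for t in a])/1000
def box(x0,x1,y0,y1,z0,z1): return np.array([[x,y,z] for x in(x0,x1) for y in(y0,y1) for z in(z0,z1)])/1000
# long: land split not stated; its waists are guessed
S=dict(valve_long=[cyl(24,0,14),cyl(14,0,90),cyl(24,24,38),cyl(24,54,90)],
 valve_nosed=[cyl(30,0,14),cyl(20,0,42),cyl(30,28,42),cyl(12,42,82)],
 valve_flanged=[cyl(34,0,10),cyl(20,0,70)],valve_piston=[cyl(34,0,60)],
 assembly_rack=[box(-33,33,-138,138,0,19),box(-28,28,132,138,0,45)],
 body=[box(-33,33,-138,132,0,19)])
def proj(c,P):
    E=c["extrinsics"];r,_=cv2.Rodrigues(E[:3,:3])
    return cv2.projectPoints(np.asarray(P,float).reshape(-1,1,3),r,E[:3,3],c["camera_matrix"],c["dist_coeffs"])[0].reshape(-1,2)
def place(P,p):
    c,s=np.cos(p[3]),np.sin(p[3]);return P@np.array([[c,s,0],[-s,c,0],[0,0,1]])+p[:3]
K=4
def sil(c,shape,p):
    m=np.zeros((384*K,512*K),np.uint8)
    for P in shape:
        q=proj(c,place(P,p))*K+(K-1)/2
        cv2.fillConvexPoly(m,np.round(cv2.convexHull(q.astype(np.float32))*16).astype(np.int32),1,shift=4)
    return m
def up(m): return cv2.resize(m.astype(np.uint8),None,fx=K,fy=K,interpolation=0)
def fit(shape,views,p0,yaw=False,z=True):
    """views: list of (cam, mask); returns p, per-view IoU"""
    V=[(c,up(m)) for c,m in views]; free=[0,1]+([2] if z else [])+([3] if yaw else [])
    def full(x): p=np.array(p0,float);p[free]=x;return p
    def ious(p): 
        r=[]
        for c,m in V:
            s=sil(c,shape,p);r.append((s&m).sum()/max(1,(s|m).sum()))
        return r
    x0=np.array(p0,float)[free];st=np.array([.015,.015,.01,.1])[free]
    for k in range(2):
        sim=np.vstack([x0,x0+np.diag(st/(1+3*k))])
        x0=minimize(lambda x:-sum(ious(full(x))),x0,method="Nelder-Mead",options=dict(initial_simplex=sim,xatol=1e-4,fatol=1e-4,maxiter=150)).x
    p=full(x0);return p,np.round(ious(p),2)
def ray(c,uv,z):
    E=c["extrinsics"];n=cv2.undistortPoints(np.array([[uv]],float),c["camera_matrix"],c["dist_coeffs"])[0,0]
    d=E[:3,:3].T@[*n,1];o=-E[:3,:3].T@E[:3,3];return o+d*(z-o[2])/d[2]
E
python3 - <<'E'
from h import *
T=read_camera("top");Sd=read_camera("side")
px=dict(valve_long=((217,188),(228,212)),valve_nosed=((147,182),(146,266)),valve_flanged=((172,187),(176,249)),valve_piston=((193,187),(199,234)))
def pick(n,l,uv):
    L=[d for d in cut_out(n,l) if np.hypot(*(np.array(d["xy"])-uv))<9]
    return L[0]["pixels"] if L else None
for l,(t,s) in px.items():
    mt,ms=pick("top",l,t),pick("side",l,s)
    v=[(c,m) for c,m in((T,mt),(Sd,ms)) if m is not None]
    p0=[*ray(T,t,.05)[:2],.008,0]
    p,i=fit(S[l],v,p0);print(l,len(v),np.round(p,4),i)
A=[d["pixels"] for d in cut_out("side","assembly_rack")][:1]
g=T["pixels"].max(2);g=(g<38).astype(np.uint8);g[:, :270]=0;g[:140]=0;g[215:]=0;g[:,395:]=0
n,lab,st,ce=cv2.connectedComponentsWithStats(g);k=1+st[1:,4].argmax();print("black",st[k],ce[k])
p0=[*ray(T,ce[k],.02)[:2],0,-np.pi/2+.2]
print(np.round(p0,3))
print("side only z=0",*fit(S["assembly_rack"],[(Sd,A[0])],p0,True,False))
print("both z free",*fit(S["body"],[(T,lab==k),(Sd,A[0])],p0,True,True))
E
```

```text
valve_long 2 [0.4978 0.0957 0.0105 0.    ] [0.69 0.92]
valve_nosed 2 [0.5157 0.2849 0.0112 0.    ] [0.76 0.88]
valve_flanged 2 [0.5116 0.2216 0.0072 0.    ] [0.91 0.88]
valve_piston 2 [0.5034 0.1618 0.0089 0.    ] [0.81 0.89]
black [ 279  152   98   48 2153] [327.14537854 175.34788667]
[ 0.527 -0.193  0.    -1.371]
side only z=0 [ 0.53215016 -0.20602141  0.          0.25722475] [0.92]
both z free [ 0.52398189 -0.19118359  0.00835102  0.26403321] [0.84 0.92]
```

```bash
python3 -m creep '{"linear":[[0.03,0.042,0.01],[0.03,0.042,0.01],[0.03,0.042,0.01],[0.03,0.042,0.01],[0.03,0.042,0.01],[0.03,0.042,0.01],[0.03,0.042,0.01],[0.03,0.042,0.01],[0.03,0.042,0.01],[0.03,0.042,0.01],[0,0,0],[0,0,0]],"rot":[[0,0,0.9],[0,0,0.9],[0,0,0.9],[0,0,0.9],[0,0,0.9],[0,0,0.9],[0,0,0.9],[0,0,0.9],[0,0,0.9],[0,0,0.9],[0,0,0],[0,0,0]],"hand":[0,0,0,0,0,0,0,0,0,0,0,0]}' 60
python3 - <<'E'
from h import *
W=read_camera("wrist");E=W["extrinsics"]
print("cam pos",np.round(-E[:3,:3].T@E[:3,3],3),"axis",np.round(E[2,:3],2))
A=cut_out("wrist","assembly_rack");print([(d["p"],d["xy"],int(d["pixels"].sum())) for d in A])
im=W["pixels"].copy()
if A: im[...,2][A[0]["pixels"]]=np.minimum(255,im[...,2][A[0]["pixels"]].astype(int)+60)
cv2.imwrite("pics/w1.png",cv2.resize(im,(768,576)))
print(*[np.round(x,3) for x in fit(S["assembly_rack"],[(W,A[0]["pixels"])],[.53,-.2,0,3.4],True,False)])
Sd=read_camera("side");B=cut_out("side","assembly_rack");print([(d["p"],d["xy"]) for d in B])
p,i=fit(S["assembly_rack"],[(Sd,B[0]["pixels"])],[.53,-.2,0,3.4],True,False);print("side",np.round(p,3),i)
p,i=fit(S["assembly_rack"],[(W,A[0]["pixels"]),(Sd,B[0]["pixels"])],[.53,-.2,0,3.4],True,True);print("both",np.round(p,4),i)
E
```

```text
t: 2.85
ee_pos: [0.4703, -0.2078, 0.3311]
tcp_rot: [-3.141, 0.001, 1.836]
force: [-0.9, -0.4, 0.0]
finger_gap: 0.0857
grasp_force: 0.0
cam pos [ 0.453 -0.144  0.474] axis [ 0.07 -0.26 -0.96]
[(0.78, [294.8, 156.5], 8773)]
[ 0.53  -0.201  0.     3.411] [0.96]
[(0.98, [300.2, 166.6])]
side [ 0.531 -0.2    0.     3.412] [0.94]
both [ 5.3040e-01 -2.0130e-01  1.0000e-04  3.4096e+00] [0.96 0.94]
```

View pics/w1.png

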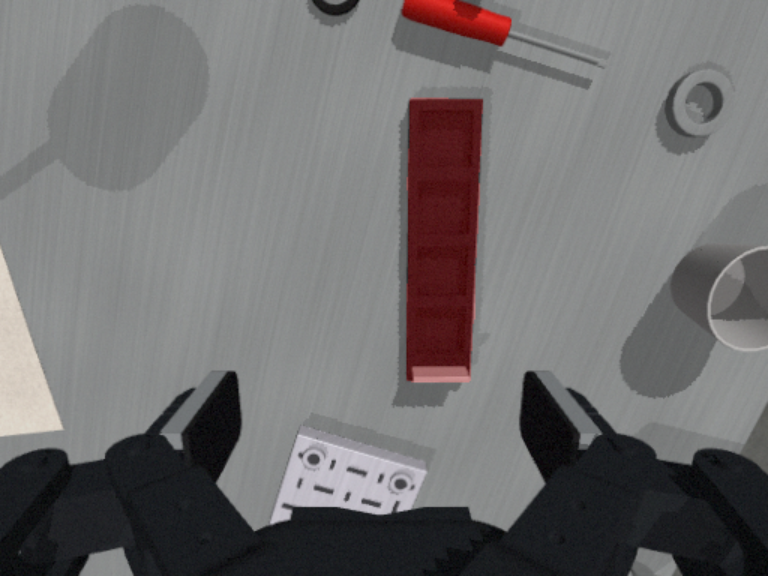

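The wrist view shows the empty black rack at its expected place, with the end plate at the bottom (440,373 in the enlarged picture). The wrist and side views agree on (0.530, -0.201) and a base height of z≈0. Next is the strip-down rack.

```bash
python3 -m creep '{"linear":[[0.004,0.046,0],[0.004,0.046,0],[0.004,0.046,0],[0.004,0.046,0],[0.004,0.046,0],[0.004,0.046,0],[0.004,0.046,0],[0.004,0.046,0],[0,0,0],[0,0,0]],"rot":[[0,0,-0.26],[0,0,-0.26],[0,0,-0.26],[0,0,-0.26],[0,0,-0.26],[0,0,-0.26],[0,0,-0.26],[0,0,-0.26],[0,0,0],[0,0,0]],"hand":[0,0,0,0,0,0,0,0,0,0]}'
cat >v.py <<'E'
from h import *
W=read_camera("wrist");Sd=read_camera("side")
G=dict(valve_long=[.498,.096],valve_nosed=[.514,.283],valve_flanged=[.51,.222],valve_piston=[.503,.162])
cv2.imwrite("pics/w2.png",cv2.resize(W["pixels"],(768,576)))
for l,g in G.items():
    V=[];p0=[*g,.008,0]
    for n,c in(("wrist",W),("side",Sd)):
        L=cut_out(n,l);e=proj(c,[[*g,.05]])[0]
        ok=[d for d in L if np.hypot(*(d["xy"]-e))<22]
        ok.sort(key=lambda d:np.hypot(*(d["xy"]-e))-20*d["p"])
        print(l,n,e.round(),[(round(d["p"],2),np.round(d["xy"]).tolist(),int(d["pixels"].sum())) for d in L])
        if ok:
            V.append((c,ok[0]["pixels"]));print("   ",n,*[np.round(x,4) for x in fit(S[l],V[-1:],p0,z=False)])
    if V: print("  both",*[np.round(x,4) for x in fit(S[l],V,p0)])
E
python3 v.py
```

```text
t: 4.3
ee_pos: [0.503, 0.1594, 0.331]
tcp_rot: [-3.141, 0.001, 1.472]
force: [-0.8, 0.2, 0.1]
finger_gap: 0.0854
grasp_force: 0.0
valve_long wrist [254. 207.] [(0.74, [252.0, 211.0], 500)]
    wrist [0.4975 0.0948 0.008  0.    ] [0.88]
valve_long side [226. 215.] [(0.77, [227.0, 213.0], 410)]
    side [0.5006 0.0942 0.008  0.    ] [0.85]
  both [0.4978 0.0953 0.0079 0.    ] [0.87 0.84]
valve_nosed wrist [253.  64.] [(0.84, [326.0, 78.0], 535), (0.68, [257.0, 66.0], 519), (0.66, [174.0, 90.0], 544)]
    wrist [0.516  0.2823 0.008  0.    ] [0.95]
valve_nosed side [146. 263.] [(0.91, [191.0, 294.0], 532), (0.9, [145.0, 267.0], 420), (0.61, [127.0, 235.0], 425)]
    side [0.52   0.2834 0.008  0.    ] [0.83]
  both [0.5164 0.2832 0.0073 0.    ] [0.93 0.78]
valve_flanged wrist [254. 114.] [(0.96, [175.0, 134.0], 511), (0.93, [255.0, 117.0], 451), (0.61, [253.0, 211.0], 492)]
    wrist [0.5112 0.2198 0.008  0.    ] [0.93]
valve_flanged side [174. 246.] [(0.91, [225.0, 277.0], 474), (0.56, [177.0, 251.0], 404)]
    side [0.5122 0.2215 0.008  0.    ] [0.86]
  both [0.5116 0.2204 0.0068 0.    ] [0.92 0.85]
valve_piston wrist [253. 160.] [(0.91, [254.0, 161.0], 563)]
    wrist [0.5028 0.1604 0.008  0.    ] [0.88]
valve_piston side [200. 231.] [(0.85, [198.0, 237.0], 507)]
    side [0.5051 0.1613 0.008  0.    ] [0.9]
  both [0.5033 0.1616 0.0087 0.    ] [0.86 0.89]
```

View pics/w2.png

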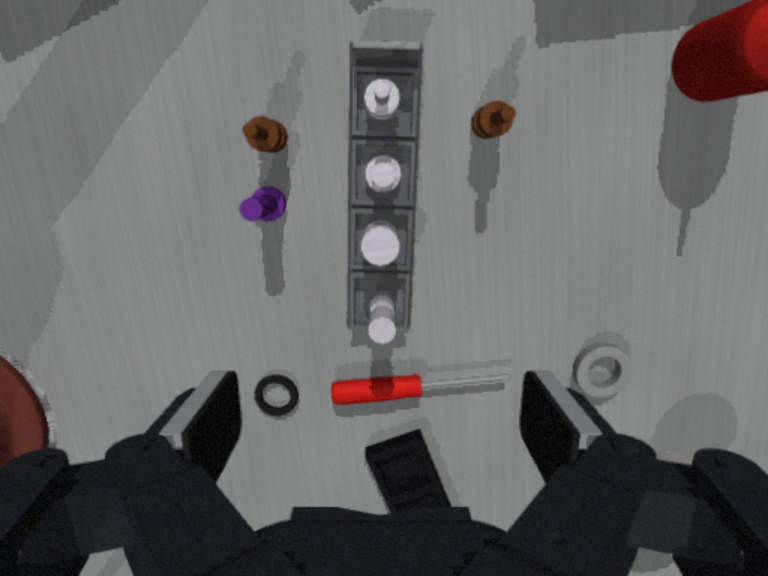

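The wrist view shows the end plate at the top (386,47), then nosed (382,97), flanged (382,174), piston (380,245) and long (381,315), all bright in grey cups. The brown look-alikes are at (265,133) and (494,118), and the purple one is at (263,205), all outside the rack. I'll confirm with one crop.

```bash
python3 -c "
import cv2;t=cv2.imread('pics/w2.png')[20:350,220:540];cv2.imwrite('pics/w2c.png',cv2.resize(t,(576,594),interpolation=2))"
```

```text
(no output)
```

View pics/w2c.png

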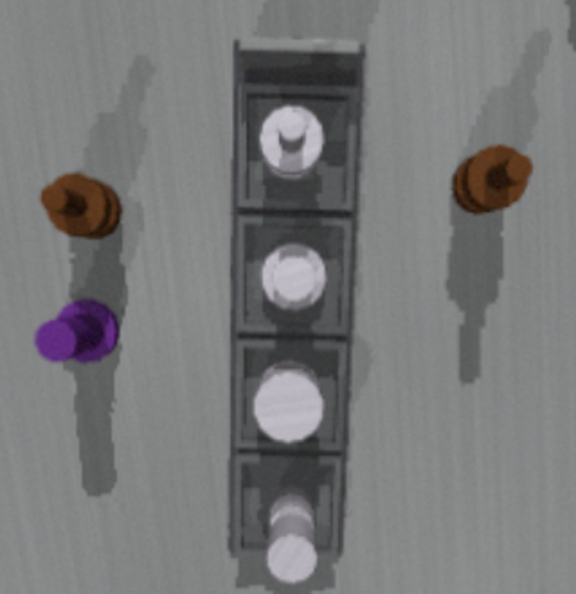

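```bash
python3 -m creep '{"linear":[[-0.002,-0.022,-0.02],[-0.002,-0.022,-0.02],[-0.001,-0.02,-0.02],[0,0,-0.036],[0,0,-0.036],[0,0,-0.036],[0,0,-0.036],[0,0,-0.036],[0,0,-0.02],[0,0,-0.01],[0,0,0],[0,0,0]],"rot":[[0,0,0],[0,0,0],[0,0,0],[0,0,0],[0,0,0],[0,0,0],[0,0,0],[0,0,0],[0,0,0],[0,0,0],[0,0,0],[0,0,0]],"hand":[0,0,0,0,0,0,0,0,0,0,0,0]}'
```

```text
t: 6.3
ee_pos: [0.4985, 0.0971, 0.0622]
tcp_rot: [3.14, -0.001, 1.474]
force: [0.1, -0.1, 0.1]
finger_gap: 0.0854
grasp_force: 0.0
```

The crop confirms it: the four bright valves stand in cups, nosed nearest the plate (300,45) and long farthest (290,555). The brown and purple ones stand free on the table. Now gripping the long valve.

```bash
python3 -m creep '{"linear":[[0,-0.002,-0.001],[0,0,0],[0,0,0],[0,0,0],[0,0,0],[0,0,0],[0,0,0],[0,0,0]],"rot":[[0,0,0],[0,0,0],[0,0,0],[0,0,0],[0,0,0],[0,0,0],[0,0,0],[0,0,0]],"hand":[0.3,0.5,0.7,0.85,1,1,1,1]}' 50
```

```text
t: 7.3
ee_pos: [0.4979, 0.0949, 0.0606]
tcp_rot: [3.141, -0.0, 1.474]
force: [-0.5, 0.2, 5.5]
finger_gap: 0.022
grasp_force: 48.8
```

```bash
python3 -m creep '{"linear":[[0,0,0.012],[0,0,0.028],[0,0,0.03],[0,0,0.03],[0.003,-0.02,0],[0.006,-0.0385,0],[0.006,-0.0385,0],[0.006,-0.0385,0],[0.006,-0.0385,0],[0.006,-0.0385,0],[0.006,-0.0385,0],[0.006,-0.0385,0],[0.006,-0.0385,0],[0.004,-0.0385,0],[0.002,-0.0195,0],[0,0,0],[0,0,0],[0,0,0]],"rot":[[0,0,0],[0,0,0],[0,0,0],[0,0,0],[0,0,0],[0,0,0.23],[0,0,0.23],[0,0,0.23],[0,0,0.23],[0,0,0.23],[0,0,0.23],[0,0,0.23],[0,0,0.23],[0,0,0.23],[0,0,0],[0,0,0],[0,0,0],[0,0,0]],"hand":[1,1,1,1,1,1,1,1,1,1,1,1,1,1,1,1,1,1]}'
python3 - <<'E'
from h import *
c=read_camera("wrist");cv2.imwrite("pics/w3.png",cv2.resize(c["pixels"],(768,576)))
Sd=read_camera("side");p=sense()["ee_pos"]
for d in cut_out("side","valve_long")[:2]:
    print(d["p"],d["xy"],*[np.round(x,4) for x in fit(S["valve_long"],[(Sd,d["pixels"])],[.555,-.291,p[2]-.0526,0],z=False)])
    print(*[np.round(x,4) for x in fit(S["valve_long"],[(Sd,d["pixels"])],[.555,-.291,p[2]-.0526,0])])
E
```

```text
t: 9.55
ee_pos: [0.5552, -0.2887, 0.1606]
tcp_rot: [3.141, -0.001, 1.838]
force: [0.1, -0.1, -1.6]
finger_gap: 0.0219
grasp_force: 49.1
0.69 [317.5, 92.7] [ 0.5596 -0.2941  0.108   0.    ] [0.84]
[ 0.5565 -0.289   0.1099  0.    ] [0.83]
0.19 [147.1, 267.7] [ 0.555 -0.291  0.108  0.   ] [0.]
[ 0.555 -0.291  0.108  0.   ] [0.]
```

View pics/w3.png

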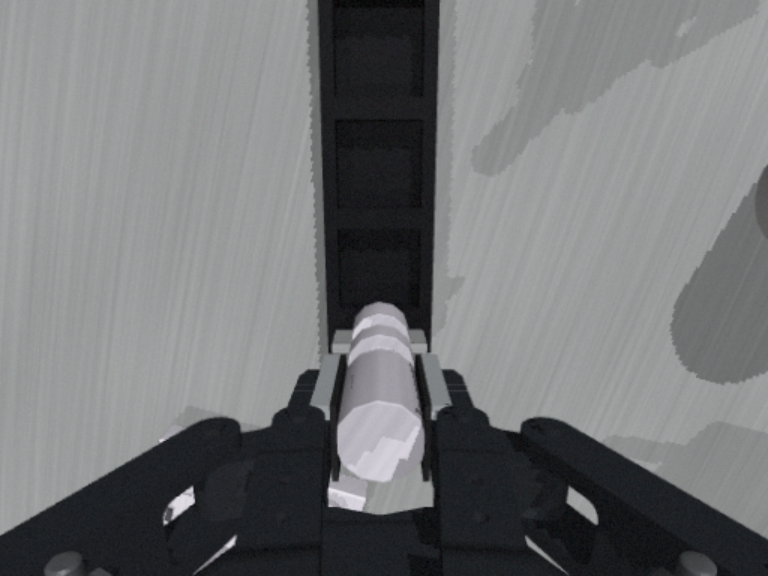

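The valve hangs upright between the pads (380,390), and the end plate and the pocket nearest it lie below at about (380,330). Lowering.

```bash
python3 -m creep '{"linear":[[0,-0.002,-0.02],[0,0,-0.03],[0,0,-0.03],[0,0,-0.01],[0,0,-0.006],[0,0,-0.003],[0,0,-0.002],[0,0,-0.001],[0,0,0]],"rot":[[0,0,0],[0,0,0],[0,0,0],[0,0,0],[0,0,0],[0,0,0],[0,0,0],[0,0,0],[0,0,0]],"hand":[1,1,1,1,1,1,1,1,1]}'
```

```text
t: 10.82
ee_pos: [0.5549, -0.2933, 0.0586]
tcp_rot: [3.141, 0.0, 1.835]
force: [0.2, -1.1, -1.6]
finger_gap: 0.0219
grasp_force: 49.0
```

```bash
python3 -m creep '{"linear":[[0,0.001,-0.0005],[0,0,-0.0005],[0,0,0]],"rot":[[0,0,0],[0,0,0],[0,0,0]],"hand":[1,1,1]}'
```

```text
t: 11.2
ee_pos: [0.5549, -0.292, 0.0577]
tcp_rot: [3.141, 0.0, 1.835]
force: [-1.2, 0.5, 1.7]
finger_gap: 0.0222
grasp_force: 49.3
```

```bash
python3 -m creep '{"linear":[[0,0,0],[0,0,0],[0,0,0],[0,0,0],[0,0,0],[0,0,0.02],[0,0,0.03],[0,0,0.03],[0,0,0.032],[-0.005,0.03,0],[-0.005,0.047,0],[-0.005,0.047,0],[-0.005,0.047,0],[-0.005,0.047,0],[-0.005,0.047,0],[-0.005,0.047,0],[-0.005,0.047,0],[-0.006,0.047,0],[-0.006,0.047,0],[0,0,0]],"rot":[[0,0,0],[0,0,0],[0,0,0],[0,0,0],[0,0,0],[0,0,0],[0,0,0],[0,0,0],[0,0,0],[0,0,-0.2],[0,0,-0.21],[0,0,-0.21],[0,0,-0.21],[0,0,-0.21],[0,0,-0.21],[0,0,-0.21],[0,0,-0.21],[0,0,-0.21],[0,0,-0.21],[0,0,0]],"hand":[0.75,0.6,0.4,0.2,0,0,0,0,0,0,0,0,0,0,0,0,0,0,0,0]}'
python3 - <<'E'
from h import *
Sd=read_camera("side");W=read_camera("wrist")
for d in cut_out("side","valve_long")[:2]: print(d["p"],d["xy"],*[np.round(x,4) for x in fit(S["valve_long"],[(Sd,d["pixels"])],[.555,-.291,.005,0],z=False)])
for n,c in(("wrist",W),("side",Sd)):
    for d in cut_out(n,"valve_piston")[:2]: print(n,d["p"],d["xy"],*[np.round(x,4) for x in fit(S["valve_piston"],[(c,d["pixels"])],[.503,.161,.008,0],z=False)])
cv2.imwrite("pics/s4.png",cv2.resize(Sd["pixels"],(800,600)))
E
```

```text
t: 13.7
ee_pos: [0.5018, 0.1672, 0.1714]
tcp_rot: [3.14, -0.005, 1.48]
force: [-0.4, 0.8, -1.6]
finger_gap: 0.0854
grasp_force: 0.0
0.73 [317.0, 132.7] [ 0.5538 -0.2905  0.005   0.    ] [0.87]
wrist 0.59 [252.1, 191.5] [0.5026 0.1602 0.008  0.    ] [0.96]
side 0.68 [195.1, 234.3] [0.5066 0.1598 0.008  0.    ] [0.88]
side 0.43 [317.8, 129.1] [0.503 0.161 0.008 0.   ] [0.]
```

View pics/s4.png

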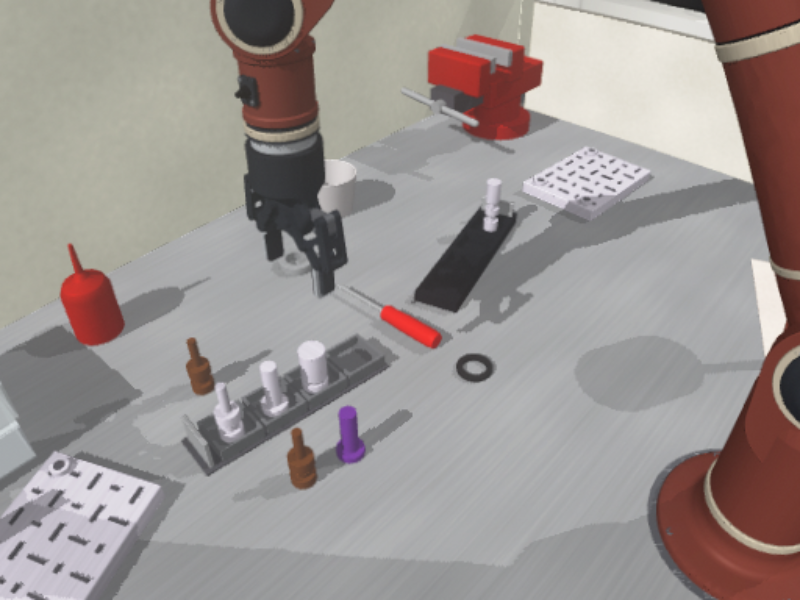

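The side view shows the long valve upright in the pocket next to the assembly rack's end plate (492,205), and the rest undisturbed. Next is the piston.

```bash
python3 -m creep '{"linear":[[0,0,-0.02],[0,0,-0.035],[0,0,-0.035],[0,0,-0.03],[0,0,-0.012],[0,0,-0.005],[0,0,0]],"rot":[[0,0,0],[0,0,0],[0,0,0],[0,0,0],[0,0,0],[0,0,0],[0,0,0]],"hand":[0,0,0,0,0,0,0]}'
```

```text
t: 14.82
ee_pos: [0.5034, 0.1608, 0.0329]
tcp_rot: [3.141, -0.001, 1.47]
force: [0.5, 0.1, -0.6]
finger_gap: 0.0857
grasp_force: 0.0
```

```bash
python3 -m creep '{"linear":[[0,0,0.001],[0,0,0],[0,0,0],[0,0,0],[0,0,0],[0,0,0],[0,0,0]],"rot":[[0,0,0],[0,0,0],[0,0,0],[0,0,0],[0,0,0],[0,0,0],[0,0,0]],"hand":[0.3,0.5,0.7,0.85,1,1,1]}'
```

```text
t: 15.7
ee_pos: [0.5029, 0.161, 0.034]
tcp_rot: [3.141, -0.0, 1.47]
force: [-0.8, -0.7, 6.2]
finger_gap: 0.0328
grasp_force: 49.5
```

```bash
python3 -m creep '{"linear":[[0,0,0.012],[0,0,0.028],[0,0,0.03],[0,0,0.03],[0.002,-0.02,0],[0.004,-0.039,0],[0.004,-0.039,0],[0.004,-0.039,0],[0.004,-0.039,0],[0.004,-0.039,0],[0.004,-0.039,0],[0.004,-0.039,0],[0.003,-0.039,0],[0.002,-0.039,0],[0.001,-0.021,0],[0,0,0],[0,0,0],[0,0,0]],"rot":[[0,0,0],[0,0,0],[0,0,0],[0,0,0],[0,0,0],[0,0,0.235],[0,0,0.235],[0,0,0.235],[0,0,0.235],[0,0,0.235],[0,0,0.235],[0,0,0.235],[0,0,0.235],[0,0,0.235],[0,0,0],[0,0,0],[0,0,0],[0,0,0]],"hand":[1,1,1,1,1,1,1,1,1,1,1,1,1,1,1,1,1,1]}'
```

```text
t: 17.95
ee_pos: [0.5391, -0.2286, 0.1336]
tcp_rot: [3.141, -0.001, 1.843]
force: [-0.3, -1.0, -1.4]
finger_gap: 0.0328
grasp_force: 49.9
```

```bash
python3 -m creep '{"linear":[[0,0,-0.02],[0,0,-0.03],[0,0,-0.03],[0,0,-0.01],[0,0,-0.006],[0,0,-0.003],[0,0,-0.001],[0,0,-0.001],[0,0,0],[0,0,0]],"rot":[[0,0,0],[0,0,0],[0,0,0],[0,0,0],[0,0,0],[0,0,0],[0,0,0],[0,0,0],[0,0,0],[0,0,0]],"hand":[1,1,1,1,1,1,1,1,1,1]}'
```

```text
t: 19.2
ee_pos: [0.5393, -0.2298, 0.0328]
tcp_rot: [3.14, -0.001, 1.84]
force: [-1.4, 5.1, 2.3]
finger_gap: 0.0329
grasp_force: 50.2
```

```bash
python3 - <<'E'
from h import *
Sd=read_camera("side");print(np.round(sense()["force"],1))
for d in cut_out("side","valve_piston")[:2]: print(d["p"],d["xy"],*[np.round(x,4) for x in fit(S["valve_piston"],[(Sd,d["pixels"])],[.539,-.23,.006,0],z=False)])
W=read_camera("wrist")
a=cv2.resize(Sd["pixels"][90:210,250:370],(400,400),interpolation=2);b=cv2.resize(W["pixels"],(400,300))
o=np.zeros((400,800,3),np.uint8);o[:,:400]=a;o[:300,400:]=b;cv2.imwrite("pics/s5.png",o)
E
```

```text
[-0.6  4.2  1. ]
0.65 [301.5, 148.8] [ 0.541  -0.2302  0.006   0.    ] [0.88]
```

View pics/s5.png

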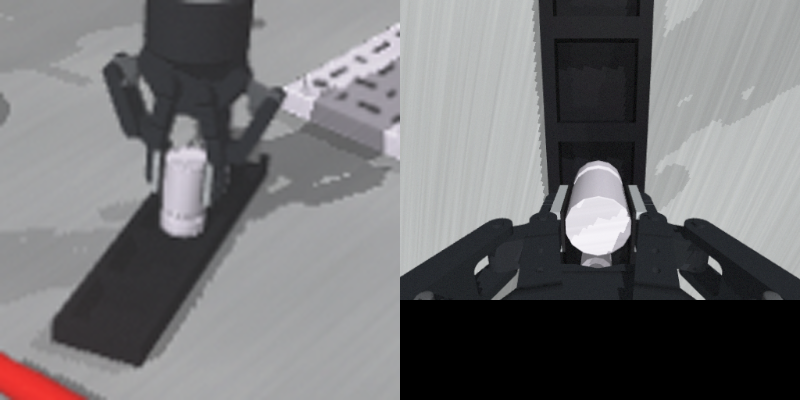

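```bash
python3 - <<'E'
from h import *
Sd=read_camera("side");W=read_camera("wrist");p=sense()["ee_pos"];print(np.round(p,4),np.round(sense()["force"],1),np.round(sense()["wrist_torque"],2))
def ov(c,x0,y0,w,h,items,k):
    im=cv2.resize(c["pixels"][y0:y0+h,x0:x0+w],None,fx=k,fy=k,interpolation=2)
    for P,pose,col in items:
        q=(proj(c,place(P,pose))-[x0,y0]+.5)*k
        cv2.polylines(im,[np.round(cv2.convexHull(q.astype(np.float32))).astype(int)],True,col,1)
    return im
R=[.5304,-.2013,0,3.4096]
it=[(cyl(34,0,60),[p[0],p[1],p[2]-.026,0],(0,255,0)),(box(-25,25,6,56,19,19),R,(0,255,255)),(box(-25,25,68,118,19,19),R,(0,255,255)),(cyl(24,0,90),[.554,-.2905,.005,0],(255,0,255))]
a=ov(Sd,265,105,70,80,it,7);b=ov(W,195,130,130,100,it,3)
o=np.zeros((max(a.shape[0],b.shape[0])+10,800,3),np.uint8);im=np.clip(a.astype(int)*1.3,0,255);b=b[:, :800-a.shape[1]]
o[:a.shape[0],:a.shape[1]]=im;b=np.clip(b.astype(int)*1.3,0,255);o[:b.shape[0],a.shape[1]:a.shape[1]+b.shape[1]]=b;cv2.imwrite("pics/s6.png",o)
E
```

```text
[ 0.5393 -0.2297  0.0328] [-0.6  4.6  2.1] [ 1.24  0.21 -0.  ]
```

View pics/s6.png

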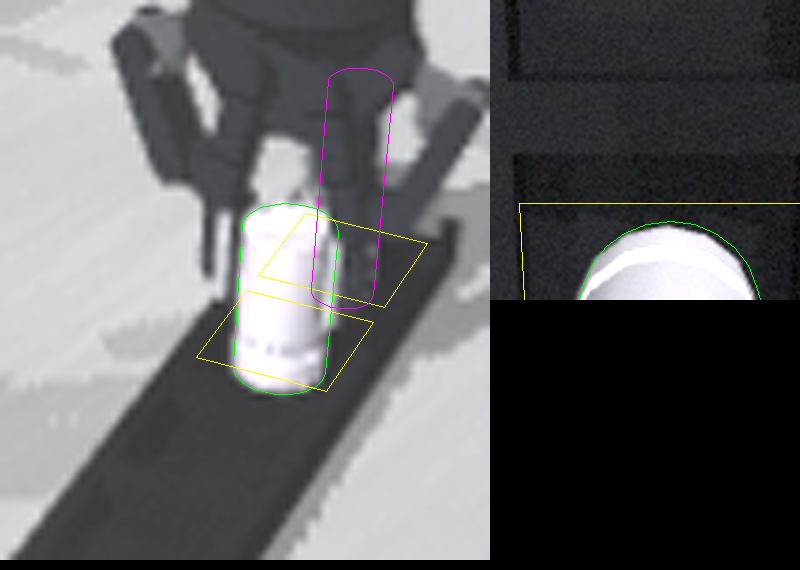

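In the wrist view the pocket's real +y rim lies about 17 px (roughly 7 mm) from where my rack fit puts it. The +y side force agrees, so the piston is leaning on the −y pocket wall. I'll lift it slightly and shift it +y.

```bash
python3 -m creep '{"linear":[[-0.001,0.0035,0.001],[-0.001,0.0035,0],[0,0,0],[0,0,0]],"rot":[[0,0,0],[0,0,0],[0,0,0],[0,0,0]],"hand":[1,1,1,1]}'
cat >r.py <<'E'
from h import *
import sys
W=read_camera("wrist");s=sense();p=s["ee_pos"];print(np.round(p,4),np.round(s["force"],1),np.round(s["wrist_torque"],2))
R=np.array([.5304,-.2013,0,3.4096]);d=np.array([-np.sin(R[3]),np.cos(R[3]),0,0])
im=np.clip(cv2.resize(W["pixels"],(768,576),interpolation=2).astype(float)*2.5,0,255).astype(np.uint8)
def dr(P,pose,col):
    q=(proj(W,place(P,pose))+.5)*1.5;cv2.polylines(im,[np.round(cv2.convexHull(q.astype(np.float32))).astype(int)],True,col,1)
for off,col in((0,(0,255,255)),(-.007,(0,255,0))):
    for y in(93,31,-31,-93): dr(box(-25,25,y-25,y+25,19,19),R+off*d,col)
    dr(box(-33,33,-138,138,19,19),R+off*d,col)
cv2.imwrite(sys.argv[1],im)
E
python3 r.py pics/w7.png
```

```text
t: 19.95
ee_pos: [0.5367, -0.2249, 0.0332]
tcp_rot: [-3.141, 0.001, 1.839]
force: [-0.1, -0.7, -2.2]
finger_gap: 0.0331
grasp_force: 49.9
[ 0.5367 -0.2248  0.0333] [ 0.2 -0.3 -2.8] [-0.03 -0.01  0.01]
```

View pics/w7.png

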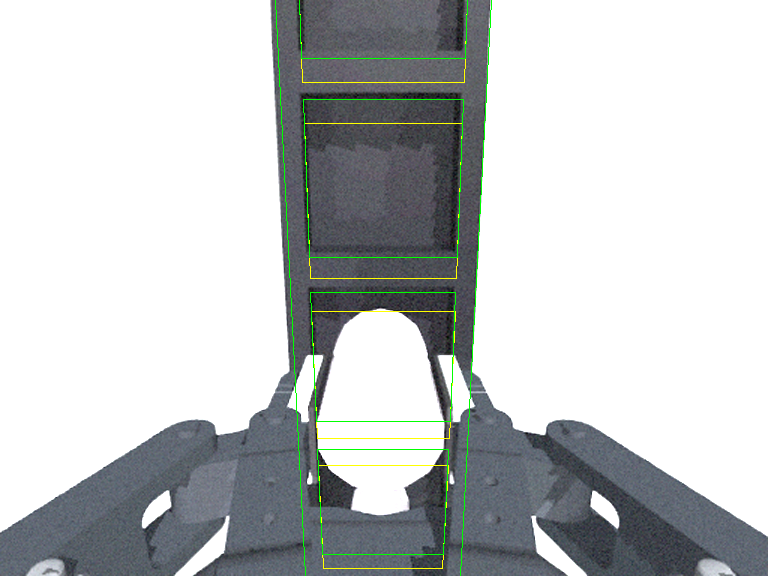

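The side force is gone. With the rack row about 8.5 mm further +y, the outlines match (pocket rim at (380,290)), so I'm correcting the rack estimate to (0.528, -0.193). Now setting the piston down.

```bash
python3 -m creep '{"linear":[[0,0.001,-0.001],[0,0,-0.0007],[0,0,-0.0005],[0,0,0]],"rot":[[0,0,0],[0,0,0],[0,0,0],[0,0,0]],"hand":[1,1,1,1]}'
```

```text
t: 20.5
ee_pos: [0.5368, -0.2231, 0.0311]
tcp_rot: [-3.142, -0.0, 1.839]
force: [0.2, -1.1, -2.3]
finger_gap: 0.0329
grasp_force: 50.0
```

```bash
python3 -m creep '{"linear":[[0,0,-0.0005],[0,0,0],[0,0,0]],"rot":[[0,0,0],[0,0,0],[0,0,0]],"hand":[1,1,1]}'
```

```text
t: 20.88
ee_pos: [0.5368, -0.2232, 0.031]
tcp_rot: [3.142, 0.0, 1.839]
force: [-1.4, -0.1, 3.8]
finger_gap: 0.0326
grasp_force: 50.3
```

```bash
python3 -m creep '{"linear":[[0,0,0],[0,0,0],[0,0,0],[0,0,0],[0,0,0],[0,0,0.02],[0,0,0.04],[0,0,0.04],[0,0,0.037],[-0.0025,0.033,0],[-0.0025,0.0456,0],[-0.0025,0.0456,0],[-0.0025,0.0456,0],[-0.0025,0.0456,0],[-0.0025,0.0456,0],[-0.0025,0.0456,0],[-0.0025,0.0456,0],[-0.0025,0.0456,0],[-0.0025,0.0456,0],[0,0,0]],"rot":[[0,0,0],[0,0,0],[0,0,0],[0,0,0],[0,0,0],[0,0,0],[0,0,0],[0,0,0],[0,0,0],[0,0,-0.21],[0,0,-0.21],[0,0,-0.21],[0,0,-0.21],[0,0,-0.21],[0,0,-0.21],[0,0,-0.21],[0,0,-0.21],[0,0,-0.21],[0,0,-0.21],[0,0,0]],"hand":[0.75,0.6,0.4,0.2,0,0,0,0,0,0,0,0,0,0,0,0,0,0,0,0]}'
python3 - <<'E'
from h import *
Sd=read_camera("side");W=read_camera("wrist")
for l,g in(("valve_long",[.553,-.29]),("valve_piston",[.537,-.223])):
    for d in cut_out("side",l)[:2]: print(l,d["p"],d["xy"],*[np.round(x,4) for x in fit(S[l],[(Sd,d["pixels"])],[*g,.005,0],z=False)])
for n,c in(("wrist",W),("side",Sd)):
    for d in cut_out(n,"valve_flanged")[:3]: print(n,d["p"],d["xy"],*[np.round(x,4) for x in fit(S["valve_flanged"],[(c,d["pixels"])],[.5115,.2203,.008,0],z=False)])
E
python3 -m creep '{"linear":[[0,0,0]],"rot":[[0,0,0]],"hand":[0]}'
```

```text
t: 23.38
ee_pos: [0.5102, 0.2262, 0.1681]
tcp_rot: [-3.141, -0.004, 1.481]
force: [-0.5, -0.1, -0.5]
finger_gap: 0.0856
grasp_force: 0.0
valve_long 0.72 [318.4, 128.3] [ 0.5586 -0.2992  0.005   0.    ] [0.68]
valve_piston 0.64 [303.4, 151.7] [ 0.5365 -0.2231  0.005   0.    ] [0.82]
wrist 0.66 [252.4, 189.7] [0.511  0.2196 0.008  0.    ] [0.92]
side 0.93 [222.5, 279.9] [0.5115 0.2203 0.008  0.    ] [0.]
side 0.83 [175.5, 251.0] [0.5145 0.2199 0.008  0.    ] [0.83]
t: 23.8
ee_pos: [0.5121, 0.219, 0.1676]
tcp_rot: [-3.142, 0.0, 1.471]
force: [-0.9, 0.3, 0.6]
finger_gap: 0.0855
grasp_force: 0.0
```

```bash
python3 -m creep '{"linear":[[0,0,-0.02],[0,0,-0.035],[0,0,-0.035],[0,0,-0.03],[0,0,-0.009],[0,0,-0.003],[0,0,0],[0,0,0],[0,0,0],[0,0,0],[0,0,0],[0,0,0],[0,0,0],[0,0,0]],"rot":[[0,0,0],[0,0,0],[0,0,0],[0,0,0],[0,0,0],[0,0,0],[0,0,0],[0,0,0],[0,0,0],[0,0,0],[0,0,0],[0,0,0],[0,0,0],[0,0,0]],"hand":[0,0,0,0,0,0,0,0.3,0.5,0.7,0.85,1,1,1]}'
```

```text
t: 25.55
ee_pos: [0.5118, 0.2203, 0.0358]
tcp_rot: [3.141, -0.0, 1.473]
force: [-0.5, -0.5, 4.3]
finger_gap: 0.018
grasp_force: 48.8
```

```bash
python3 -m creep '{"linear":[[0,0,0.012],[0,0,0.028],[0,0,0.03],[0,0,0.03],[0,-0.02,0],[0.001,-0.038,0],[0.001,-0.038,0],[0.001,-0.038,0],[0.001,-0.038,0],[0.001,-0.038,0],[0.001,-0.038,0],[0.001,-0.038,0],[0.001,-0.038,0],[0,-0.038,0],[0,-0.0215,0],[0,0,0],[0,0,0],[0,0,0]],"rot":[[0,0,0],[0,0,0],[0,0,0],[0,0,0],[0,0,0],[0,0,0.233],[0,0,0.233],[0,0,0.233],[0,0,0.233],[0,0,0.233],[0,0,0.233],[0,0,0.233],[0,0,0.233],[0,0,0.233],[0,0,0],[0,0,0],[0,0,0],[0,0,0]],"hand":[1,1,1,1,1,1,1,1,1,1,1,1,1,1,1,1,1,1]}'
sed -i 's/R=np.array(.*3.4096\])/R=np.array([.5282,-.1931,0,3.4096])/;s/(-.007,/(-.003,/' r.py; python3 r.py pics/w8.png
```

```text
t: 27.8
ee_pos: [0.5197, -0.1615, 0.1356]
tcp_rot: [-3.142, -0.001, 1.842]
force: [-0.3, -0.3, -0.6]
finger_gap: 0.0182
grasp_force: 48.8
[ 0.5198 -0.1617  0.1357] [-0.9  1.2 -1.9] [ 0.01  0.03 -0.  ]
```

View pics/w8.png

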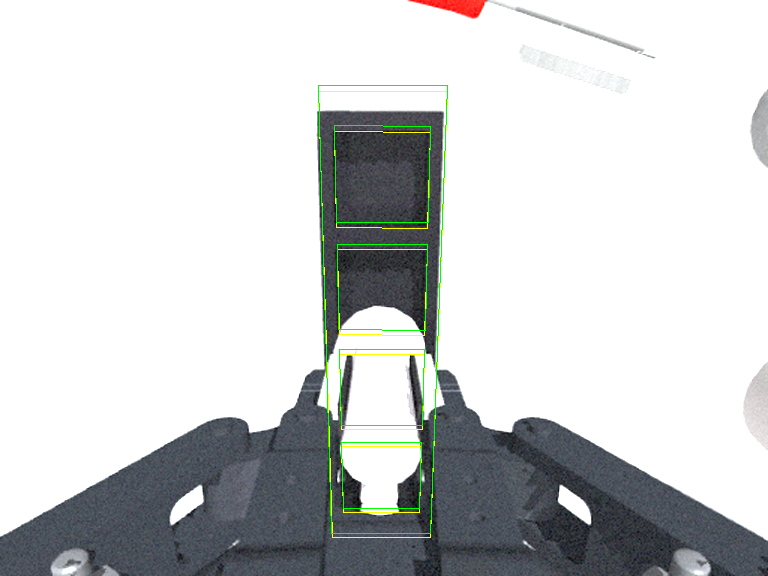

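The corrected pocket outlines (yellow) now match the pockets: rims at (383,131) and (383,249). The block is shorter at the far end, which explains the earlier offset. Lowering the flanged valve.

```bash
python3 -m creep '{"linear":[[0,0,-0.02],[0,0,-0.03],[0,0,-0.03],[0,0,-0.01],[0,0,-0.006],[0,0,-0.003],[0,0,-0.002],[0,0,-0.001],[0,0,0],[0,0,0]],"rot":[[0,0,0],[0,0,0],[0,0,0],[0,0,0],[0,0,0],[0,0,0],[0,0,0],[0,0,0],[0,0,0],[0,0,0]],"hand":[1,1,1,1,1,1,1,1,1,1]}'
```

```text
t: 29.1
ee_pos: [0.5199, -0.1633, 0.0338]
tcp_rot: [3.141, 0.0, 1.839]
force: [-0.2, -0.3, -1.1]
finger_gap: 0.0183
grasp_force: 48.9
```

```bash
python3 -m creep '{"linear":[[0,0,-0.0007],[0,0,-0.0005],[0,0,0],[0,0,0]],"rot":[[0,0,0],[0,0,0],[0,0,0],[0,0,0]],"hand":[1,1,1,1]}'
```

```text
t: 29.6
ee_pos: [0.5199, -0.1633, 0.0328]
tcp_rot: [3.141, 0.0, 1.839]
force: [-1.9, 0.4, 5.6]
finger_gap: 0.0183
grasp_force: 49.3
```

```bash
python3 -m creep '{"linear":[[0,0,0],[0,0,0],[0,0,0],[0,0,0],[0,0,0],[0,0,0.02],[0,0,0.04],[0,0,0.04],[0,0,0.037],[0,0.032,0],[0,0.046,0],[0,0.046,0],[0,0.046,0],[0,0.046,0],[0,0.046,0],[-0.001,0.046,0],[-0.001,0.046,0],[-0.001,0.046,0],[0,0.046,0],[0,0,0]],"rot":[[0,0,0],[0,0,0],[0,0,0],[0,0,0],[0,0,0],[0,0,0],[0,0,0],[0,0,0],[0,0,0],[0,0,-0.21],[0,0,-0.21],[0,0,-0.21],[0,0,-0.21],[0,0,-0.21],[0,0,-0.21],[0,0,-0.21],[0,0,-0.21],[0,0,-0.21],[0,0,-0.21],[0,0,0]],"hand":[0.75,0.6,0.4,0.2,0,0,0,0,0,0,0,0,0,0,0,0,0,0,0,0]}'
python3 -m creep '{"linear":[[0,0,0],[0,0,0]],"rot":[[0,0,0],[0,0,0]],"hand":[0,0]}'
python3 - <<'E'
from h import *
Sd=read_camera("side");W=read_camera("wrist")
for n,c in(("wrist",W),("side",Sd)):
    for d in cut_out(n,"valve_nosed")[:3]: print(n,d["p"],d["xy"],*[np.round(x,4) for x in fit(S["valve_nosed"],[(c,d["pixels"])],[.5165,.283,.008,0],z=False)])
for d in cut_out("side","valve_flanged")[:3]: print(d["p"],d["xy"],*[np.round(x,4) for x in fit(S["valve_flanged"],[(Sd,d["pixels"])],[.52,-.163,.005,0],z=False)])
E
```

```text
t: 32.1
ee_pos: [0.5147, 0.2886, 0.1698]
tcp_rot: [-3.141, -0.004, 1.48]
force: [-0.4, 0.1, -0.2]
finger_gap: 0.0857
grasp_force: 0.0
t: 32.35
ee_pos: [0.5173, 0.2807, 0.1691]
tcp_rot: [-3.142, 0.002, 1.47]
force: [-0.3, -0.4, -0.5]
finger_gap: 0.0856
grasp_force: 0.0
wrist 0.91 [356.4, 201.8] [0.5165 0.283  0.008  0.    ] [0.]
wrist 0.87 [139.1, 215.2] [0.5165 0.283  0.008  0.    ] [0.]
wrist 0.85 [250.7, 186.2] [0.5159 0.2827 0.008  0.    ] [0.95]
side 0.81 [144.7, 265.8] [0.52   0.2834 0.008  0.    ] [0.84]
side 0.77 [124.2, 240.1] [0.6058 0.2629 0.008  0.    ] [0.92]
side 0.68 [193.9, 298.1] [0.5165 0.283  0.008  0.    ] [0.]
0.85 [225.6, 275.0] [ 0.52  -0.163  0.005  0.   ] [0.]
0.73 [298.1, 161.2] [ 0.5233 -0.1668  0.005   0.    ] [0.86]
0.61 [127.6, 286.5] [ 0.52  -0.163  0.005  0.   ] [0.]
```

```bash
python3 -m creep '{"linear":[[0,0,-0.02],[0,0.001,-0.035],[0,0,-0.03],[0,0,-0.02],[0,0,-0.006],[0,0,-0.002],[0,0,0],[0,0,0],[0,0,0],[0,0,0],[0,0,0],[0,0,0],[0,0,0],[0,0,0]],"rot":[[0,0,0],[0,0,0],[0,0,0],[0,0,0],[0,0,0],[0,0,0],[0,0,0],[0,0,0],[0,0,0],[0,0,0],[0,0,0],[0,0,0],[0,0,0],[0,0,0]],"hand":[0,0,0,0,0,0,0,0.3,0.5,0.7,0.85,1,1,1]}'
```

```text
t: 34.35
ee_pos: [0.5168, 0.2839, 0.0565]
tcp_rot: [3.142, -0.0, 1.472]
force: [-0.2, -1.2, 1.9]
finger_gap: 0.0102
grasp_force: 48.6
```

```bash
python3 -m creep '{"linear":[[0,0,0.012],[0,0,0.028],[0,0,0.03],[0,0,0.03],[0,-0.02,0],[-0.0015,-0.0385,0],[-0.0015,-0.0385,0],[-0.0015,-0.0385,0],[-0.0015,-0.0385,0],[-0.0015,-0.0385,0],[-0.0015,-0.0385,0],[-0.0015,-0.0385,0],[-0.0015,-0.0385,0],[-0.0012,-0.0385,0],[0,-0.021,0],[0,0,0],[0,0,0],[0,0,0]],"rot":[[0,0,0],[0,0,0],[0,0,0],[0,0,0],[0,0,0],[0,0,0.233],[0,0,0.233],[0,0,0.233],[0,0,0.233],[0,0,0.233],[0,0,0.233],[0,0,0.233],[0,0,0.233],[0,0,0.233],[0,0,0],[0,0,0],[0,0,0],[0,0,0]],"hand":[1,1,1,1,1,1,1,1,1,1,1,1,1,1,1,1,1,1]}'
python3 -m creep '{"linear":[[0,0,-0.02],[0,0,-0.03],[0,0,-0.03],[0,0,-0.01],[0,0,-0.006],[0,0,-0.003],[0,0,-0.001],[0,0,-0.001],[0,0,0],[0,0,0]],"rot":[[0,0,0],[0,0,0],[0,0,0],[0,0,0],[0,0,0],[0,0,0],[0,0,0],[0,0,0],[0,0,0],[0,0,0]],"hand":[1,1,1,1,1,1,1,1,1,1]}'
```

```text
t: 36.6
ee_pos: [0.5034, -0.1022, 0.1564]
tcp_rot: [-3.142, -0.001, 1.841]
force: [-0.4, 0.6, -0.7]
finger_gap: 0.01
grasp_force: 48.7
t: 37.85
ee_pos: [0.5037, -0.1038, 0.0556]
tcp_rot: [3.141, 0.0, 1.838]
force: [-0.2, -0.9, -1.3]
finger_gap: 0.01
grasp_force: 48.7
```

```bash
python3 -m creep '{"linear":[[0,0,-0.001],[0,0,-0.0007],[0,0,-0.0005],[0,0,0],[0,0,0]],"rot":[[0,0,0],[0,0,0],[0,0,0],[0,0,0],[0,0,0]],"hand":[1,1,1,1,1]}'
```

```text
t: 38.48
ee_pos: [0.5035, -0.1038, 0.0535]
tcp_rot: [-3.142, 0.0, 1.838]
force: [-1.4, -1.3, 4.4]
finger_gap: 0.0102
grasp_force: 49.0
```

Contact. Releasing, lifting and checking.

```bash
python3 -m creep '{"linear":[[0,0,0],[0,0,0],[0,0,0],[0,0,0],[0,0,0],[0,0,0.02],[0,0,0.04],[0,0,0.05],[0,0,0.05],[-0.01,0.04,0.02],[0,0.04,0.02],[0,0.03,0.02],[0,0,0],[0,0,0]],"rot":[[0,0,0],[0,0,0],[0,0,0],[0,0,0],[0,0,0],[0,0,0],[0,0,0],[0,0,0],[0,0,0],[0,0,0],[0,0,0],[0,0,0],[0,0,0],[0,0,0]],"hand":[0.85,0.7,0.5,0.2,0,0,0,0,0,0,0,0,0,0]}'
python3 - <<'E'
from h import *
Sd=read_camera("side");T=read_camera("top")
a=cv2.resize(Sd["pixels"][90:240,230:390],(480,450),interpolation=2)
b=cv2.resize(T["pixels"][135:225,265:395],None,fx=2.4,fy=2.4,interpolation=2)
o=np.zeros((450,800,3),np.uint8);o[:,:480]=a;o[:b.shape[0],484:484+b.shape[1]]=b;cv2.imwrite("pics/end.png",o)
E
```

```text
t: 40.22
ee_pos: [0.4932, 0.005, 0.2725]
tcp_rot: [-3.14, 0.001, 1.837]
force: [-0.7, -0.5, 0.1]
finger_gap: 0.0857
grasp_force: 0.0
```

View pics/end.png

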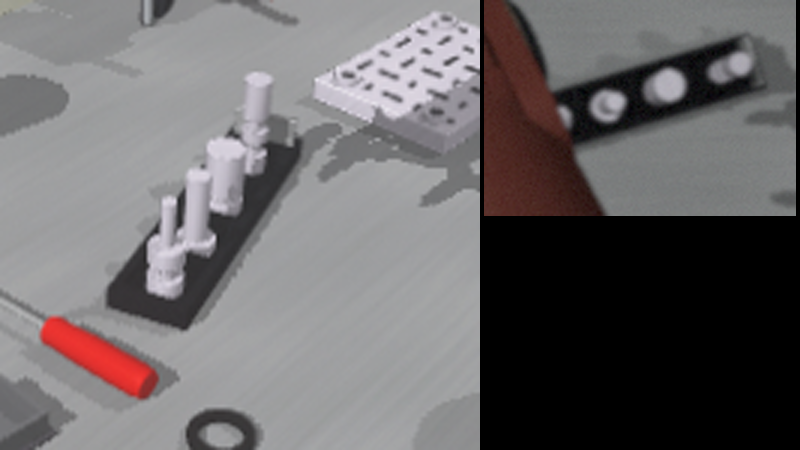

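All four stand upright in their pockets: from the end plate (292,130) long (257,120), piston (226,175), flanged (199,210) and nosed (166,250).

```bash
python3 -c "
from bench import job_done
print(job_done())"
```

```text
the job is handed in; nothing more can be done
None
```

The job is handed in: all four valves stand upright in the assembly rack in reverse order (from its end plate: long, piston, flanged, nosed), with nothing dropped or tipped, in about 40 s; the long valve sits about 8 mm off its pocket's centre, and the piston pressed a pocket wall at about 5 N before I shifted it.

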